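# Pin the welding positioner's faceplate

### The job

Lock the round faceplate of the welding positioner: turn it, using its upright black handle, until the hole in its yellow lug lines up with the hole in the fixed blue bracket, then push the red-handled locating pin through both holes until its crossbar snaps past the spring latch and sits home against the bracket, without ramming it. The pin lies with its handle under the riser shelf, so first draw it out, lay it on the bench clear of the shelf and let go, then take it again by its handle. Leave the other loose things on the bench where they are.

Things in the scene. Friction and masses are not known exactly. Their poses are not given: they have to be found in the camera images.
- positioner: Fixed welding positioner: base 200 x 200 mm, steel faceplate of 260 mm diameter on top (upper face at height 75 mm), grey gear box with handwheel at +y. Origin: on the bench under the faceplate's axis, z up. The blue bracket stands at -y (60 mm wide, top at height 121 mm): outer face at y = -160 mm, inner at -136 mm. The pin goes in along +y, at x = 0, height 105 mm.
- bracket_hole (a point): Centre of the mouth of the bracket's hole, on its outer face (20 mm diameter, through 24 mm). Axes as positioner: the pin goes in along +y.
- latch_rollers (a point): Midpoint of two brass latch rollers (10 mm diameter, at x = -26 to -12 and 12 to 26 mm of positioner) in front of the bracket, 18 mm before its outer face, 9 mm above the hole axis. The latch reaches 26 mm before that face, its top is 19 mm above the hole axis. The crossbar passes under, lifting it 4 mm on a spring, and it drops behind. Peak push 5 to 10 N, about 10 to 19 mm before home.
- lug_hole (a point): Mouth of the hole (20 mm diameter) in the yellow lug that stands on the faceplate's edge and turns with it: 46 mm wide, 22 mm thick, top at height 125 mm. Lined up, it lies 34 mm beyond bracket_hole along positioner's +y at the same height, with a 10 mm gap between bracket and lug.
- faceplate (a joint): Angle of the faceplate in rad about the upright axis through positioner's origin, growing anticlockwise seen from above; 0 when the holes are lined up; it turns from -0.12 to 1.0. Friction of about 0.12 Nm keeps it where it is left; the pin's tapered nose still pulls it in from about 0.03 rad.
- crank (a point): Centre line of the black upright round handle on the faceplate, at height 115 mm. Handle 24 mm diameter, from height 75 to 141 mm, 95 mm from the faceplate's axis (on positioner's -x side when the faceplate reads 0).
- pin_bar (a point): Centre of the crossbar of the loose locating pin. Pin 162 mm long, 16 mm thick, about 250 g, lying flat, axis 8 mm above the bench. x: along the pin to its nose, whose end is at x = +100 mm (last 20 mm taper to 8 mm). y: along the red crossbar (60 x 16 mm). Handle, 16 mm thick, straight behind, red, ends at x = -62 mm. Home: pin level, crossbar level, this point at y = -168 mm of positioner.
- riser: Fixed plywood riser shelf, 270 mm (x) by 170 mm (y), underside at height 54 mm, top at 66 mm, with a white instrument on it (up to 151 mm high, its front 55 mm back from the open edge). Origin: on the bench under its centre. Panels close its -x and +x ends; its +y side, at y = +85 mm, is open and there the pin's nose sticks out.
- spray_can: Blue can standing on the bench, 60 mm diameter, 170 mm high, leave alone. Origin: centre of its underside.
- paste_jar: Amber jar standing on the bench, 70 mm diameter, 70 mm high, leave alone. Origin: centre of its underside.
- blue_cup: Blue open cup, 72 mm diameter, 75 mm high, leave alone. Origin: centre of its underside.
- wrench: Steel wrench lying on the bench, 160 mm long, leave alone.
- sample_block: Steel block 80 x 50 x 25 mm lying on the bench, leave alone. Origin: centre of its underside.
- brush: Wire brush lying on the bench, leave alone.
- hammer: Hammer lying on the bench beyond the positioner, leave alone.

How it is judged:
On the way:
1. the pin has been drawn out from under the riser and let go, lying on the bench (y of pin_bar in the frame of riser above 0.11 m and height (world z) of pin_bar below 0.015 m and contact force between the fingers and pin below 0.2 N), for 0.1 s.
At the end, for the whole second after the job is handed in: The pin runs through the bracket and the lug (faceplate within 0.04 rad of lined up), in line with the holes within 0.12 rad and 5 mm, its crossbar within 4 mm of home against the bracket behind the latch, released and at rest (value of joint faceplate between -0.04 and 0.04 rad and y of pin_bar in the frame of positioner between -0.172 and -0.164 m and x of pin_bar in the frame of positioner between -0.005 and 0.005 m and z of pin_bar in the frame of positioner between 0.1 and 0.11 m and angle between the x axis of pin_bar and the y axis of positioner, either way round below 0.12 rad and linear speed of pin below 0.02 m/s); the robot touches nothing.
It fails at once if the pin is rammed against the positioner with more than 60 N (contact force between pin and positioner above 60 N).
It fails at once if any of the other loose things on the bench is shifted by more than 40 mm (distance of any of spray_can, paste_jar, blue_cup, wrench, sample_block, brush, hammer from where it was at the start of the episode above 0.04 m).
It also fails if it takes over 69 s, if anything falls off the work surface, if the arm or the gripper's body presses on something with over 40 N, if the wrist force passes 120 N, or if a joint passes its speed limit or range.

### The arm

A 6-joint arm with a two-finger parallel gripper is mounted at the origin on the work surface. World frame = base frame: x ahead of the robot, y to its left, z up, the work surface at z = 0. Lengths are in m, angles in rad, forces in N, time in s.
With the tool pointing down it reaches from about 0.35 to 0.975 m from the base axis. Payload 17.4 kg.
Tool frame: the origin (TCP) lies at the very end of the fingers, on their centre line; the grasp point (between the pads) lies 19 mm behind it; z points along the fingers, y is the line along which they close (so a half turn about z gives the same grasp; the last joint's range is limited). The gripper opens to 85 mm and grips with 20 to 120 N. Pads are 22 mm wide; open, the fingers measure 114 mm over their backs; the gripper's body (76 mm by 85 mm) begins 54 mm behind the grasp point. The pads swing forward as they close: fully open they stand 13 mm farther back than shut.
Start: joints at [1.151, 0.116, 1.442, -0, 1.584, -0.038], TCP at [0.252, 0.626, 0.231] pointing down, gripper open.
Joint ranges: [-2.83, 2.83], [-0.83, 2.19], [0.07, 2.5], [-1.14, 4.28], [0.01, 3], [-2.97, 2.97]. Speed limits (rad/s): [1.89, 1.89, 2.22, 3.14, 3.14, 3.14].

### API

Orientations are given as [roll, pitch, yaw] about the fixed x, y, z axes, in that order (R = Rz(yaw) Ry(pitch) Rx(roll)).
In Python, from bench import manip, kinematics, status, optics gives the robot as it stands. Calls block until the motion is done:
- manip.movep(position, orientation): joint-space move of the TCP to a pose.
- manip.movel(position, rotation=None, vel=0.15, f_stop=None): straight line of the TCP; rotation=None keeps the orientation; vel is the mean speed in m/s. With f_stop (N) it stops when the force on the tool has changed by that much, and returns True; else False.
- manip.move_j(angles): joint-space move.
- manip.command_gripper(opening, force=None): finger opening in m; force is the grip in N (None keeps the last); returns when the fingers have stopped.
- manip.sleep(seconds).
- kinematics.ik(position, orientation): joint angles nearest the present ones, or None.
- status.state(): the state.
- optics.capture(name): name is "side" or "top" or "wrist"; returns a dict with "color" (384x512x3 uint8, red, green, blue), "intrinsics" (3x3 intrinsics, pixels), "extrinsics" (4x4, takes a point from camera to world coordinates). Camera axes: x right, y up, looking along -z (the intrinsics and any distortion apply to the point x, -y, -z); pixel columns grow to the right and rows downward; lengths in m; the calibration is good to about 2 mm. A picture is of the moment at which its call begins. There is no depth.
A pose or a line that the arm cannot do raises manip.Unreachable and nothing moves.
- manip.close_job(): hands the job in; it is judged then, once.
The state is a dict: "clock": time; "q": joint angles; "qvel": joint speeds; "effort": joint torques, N m; "tcp_pos": TCP position; "eef_rot": TCP orientation; "contact_force": force on the tool from outside, world axes, zero at the start; "ft_torque": the same for the moment, N m; "grip_width": finger opening in m; "finger_force": force on a finger pad.
Only numpy, scipy, OpenCV 4.12 (cv2) and the standard library are available. Lean on these libraries where they do the work, as an engineer would, in place of code of your own. Each camera call takes 0.05 s, during which the arm holds its last target. There are 200 camera calls.

## Working session

There is one attempt and no reset: what is moved stays moved. The work goes in short steps, each a Python script; the robot and the scene stay as the last script left them, time stands still between calls to the robot, and variables do not carry over. Pictures are saved under pics/ and viewed, at most 10 in all, crops included, and the job is handed in when it is done.

```bash
mkdir -p pics; ls; python3 - <<'E'
from bench import optics,status
import cv2,numpy as np
for n in("top","side"):
    c=optics.capture(n); cv2.imwrite(f"pics/{n}0.png",cv2.cvtColor(cv2.resize(c["color"],(800,600),interpolation=cv2.INTER_CUBIC),cv2.COLOR_RGB2BGR))
    print(n,{k:(np.round(v,4).tolist() if k!="color" else 0) for k,v in c.items()})
print(status.state()["clock"])
E
```

```text
pics
top {'color': 0, 'intrinsics': [[367.8894, 0.0, 255.4123], [0.0, 367.8894, 189.3127], [0.0, 0.0, 1.0]], 'extrinsics': [[-0.1272, 0.9673, -0.2195, 0.2998], [-0.9919, -0.1234, 0.0309, 0.0413], [0.0028, 0.2217, 0.9751, 1.1797], [0.0, 0.0, 0.0, 1.0]]}
side {'color': 0, 'intrinsics': [[450.5418, 0.0, 259.8244], [0.0, 450.5418, 183.7601], [0.0, 0.0, 1.0]], 'extrinsics': [[-0.8347, 0.3603, -0.4165, -0.169], [-0.5506, -0.5293, 0.6455, 1.1439], [0.0121, 0.7681, 0.6402, 1.1718], [0.0, 0.0, 0.0, 1.0]]}
0.1
```

View pics/top0.png

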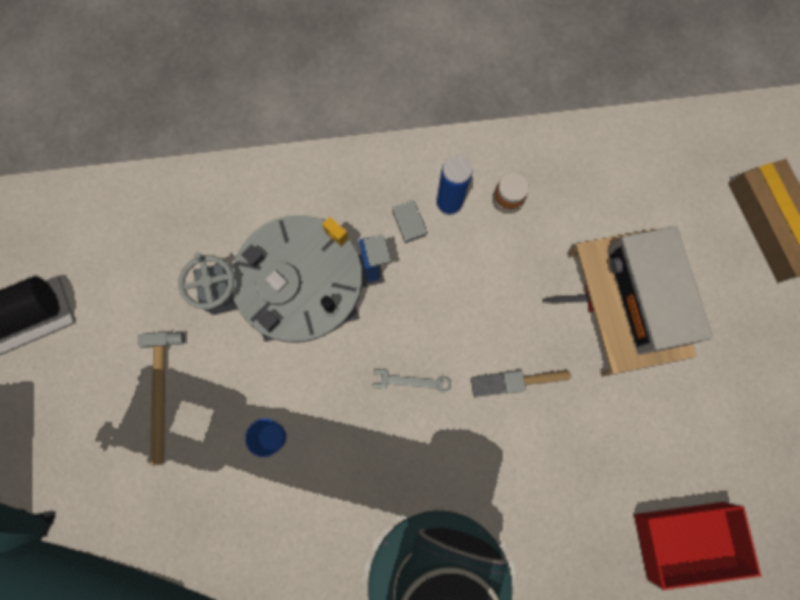

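View pics/side0.png

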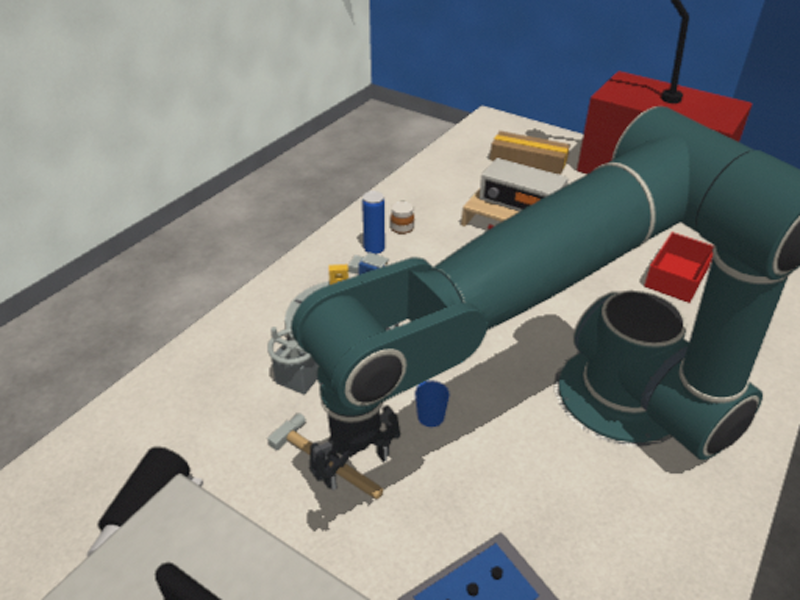

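The top view (800x600) shows:
- Positioner disk centred near (299,278), blue bracket at (372,258), yellow lug at (335,231) and black handle at (330,301).
- Pin nose end at (545,299), with its red bar at the shelf edge near (590,305).
- Riser front edge from about (577,247) to (612,373).

The side view is mostly blocked by the arm.

```bash
cat > h.py <<'E'
import numpy as np,cv2
from bench import manip,kinematics,status,optics
def cap(n,f=None,scale=1.5625):
    c=optics.capture(n)
    if f: cv2.imwrite(f,cv2.cvtColor(cv2.resize(c["color"],None,fx=scale,fy=scale,interpolation=cv2.INTER_CUBIC),cv2.COLOR_RGB2BGR))
    np.savez(f"last_{n}.npz",**c); return c
def p2w(c,u,v,z,scale=1.5625):
    K,E=c["intrinsics"],c["extrinsics"]
    u,v=(u+.5)/scale-.5,(v+.5)/scale-.5
    d=E[:3,:3]@np.array([(u-K[0,2])/K[0,0],-(v-K[1,2])/K[1,1],-1.])
    return E[:3,3]+d*(z-E[2,3])/d[2]
def w2p(c,P):
    K,E=c["intrinsics"],c["extrinsics"]
    q=(np.asarray(P)-E[:3,3])@E[:3,:3]; q=q/-q[...,2:]
    return np.stack([K[0,0]*q[...,0]+K[0,2],-K[1,1]*q[...,1]+K[1,2]],-1)
def frame(p,yaw):  # local planar frame -> function
    R=np.array([[np.cos(yaw),-np.sin(yaw)],[np.sin(yaw),np.cos(yaw)]])
    return lambda x,y,z: np.array([*(np.array(p[:2])+R@[x,y]),z])
def st():
    s=status.state(); print({k:np.round(s[k],3).tolist() for k in("clock","tcp_pos","eef_rot","contact_force","grip_width","finger_force")})
E
python3 - <<'E'
from h import *
c=cap("top")
for n,u,v,z in [("disk",299,278,.075),("lug",335,231,.125),("crank",328,304,.141),("bracket",372,262,.06),("latch",375,250,.124),("nose",545,299,.008),("bar",591,307,.008),("edgeA",577,247,.066),("edgeB",612,373,.066),("can",457,167,.17),("jar",512,188,.07),("block",410,221,.025),("cup",266,437,.06),("wheel",207,281,.1)]:
    print(n,p2w(c,u,v,z).round(3))
st()
# hsv blobs
E
```

```text
disk [0.61  0.199 0.075]
lug [0.681 0.115 0.125]
crank [0.535 0.141 0.141]
bracket [0.629 0.052 0.06 ]
latch [0.633 0.043 0.124]
nose [ 0.519 -0.297  0.008]
bar [ 0.49  -0.389  0.008]
edgeA [ 0.606 -0.364  0.066]
edgeB [ 0.348 -0.382  0.066]
can [ 0.763 -0.131  0.17 ]
jar [ 0.748 -0.254  0.07 ]
block [ 0.719 -0.039  0.025]
cup [0.313 0.291 0.06 ]
wheel [0.62  0.373 0.1  ]
{'clock': 0.15, 'tcp_pos': [0.251, 0.626, 0.231], 'eef_rot': [-3.141, -0.0, 2.76], 'contact_force': [-0.03, -0.643, -0.284], 'grip_width': 0.085, 'finger_force': 0.0}
```

```bash
python3 - <<'E'
from h import *
manip.movep([0.56,0.10,0.36],[np.pi,0,np.pi/2])
c=cap("wrist","pics/w1.png"); print(c["extrinsics"].round(3).tolist(),c["intrinsics"].round(1).tolist()); st()
manip.movep([0.45,-0.22,0.30],[np.pi,0,np.pi/2])
import shutil; shutil.copy("last_wrist.npz","w1.npz")
c=cap("wrist","pics/w2.png"); shutil.copy("last_wrist.npz","w2.npz");st()
E
```

```text
[[1.0, -0.002, 0.0, 0.561], [0.002, 0.963, 0.27, 0.168], [-0.001, -0.27, 0.963, 0.502], [0.0, 0.0, 0.0, 1.0]] [[284.4, 0.0, 258.1], [0.0, 284.4, 196.6], [0.0, 0.0, 1.0]]
{'clock': 2.425, 'tcp_pos': [0.56, 0.101, 0.36], 'eef_rot': [-3.141, -0.0, 1.572], 'contact_force': [-0.215, 1.221, 0.04], 'grip_width': 0.086, 'finger_force': 0.0}
{'clock': 3.767, 'tcp_pos': [0.451, -0.219, 0.3], 'eef_rot': [3.141, 0.0, 1.572], 'contact_force': [0.309, 0.278, 0.047], 'grip_width': 0.086, 'finger_force': 0.0}
```

View pics/w1.png

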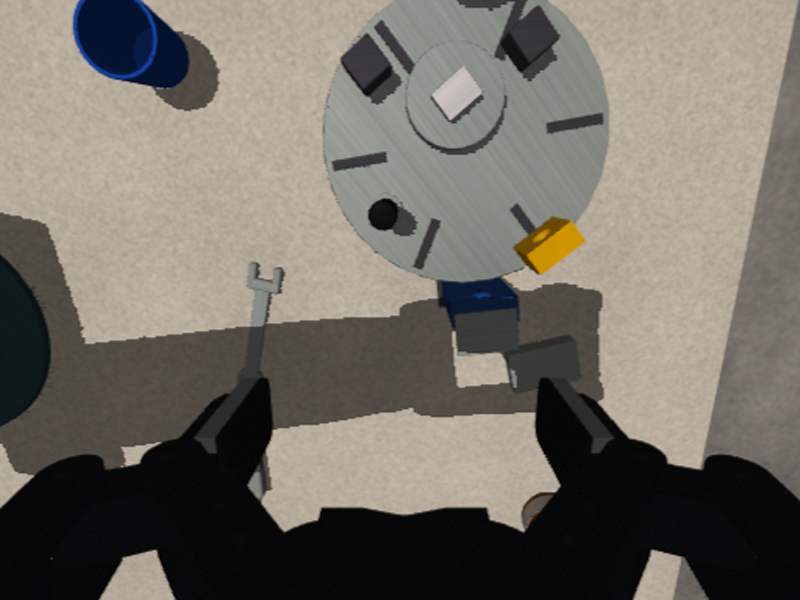

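View pics/w2.png

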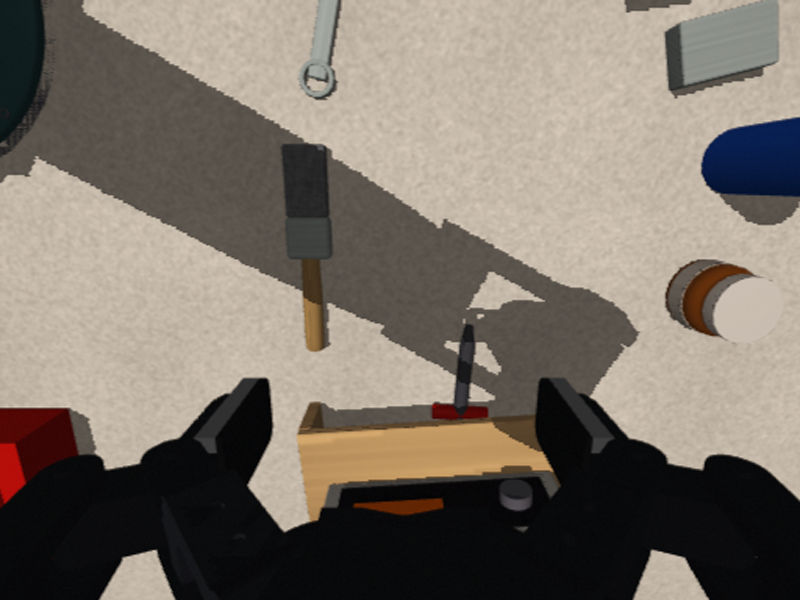

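w1 shows the disk edges at x≈324 and 609 with the bottom at y≈282. The handle top is at (383,214), the lug top centre at (558,248), the lug's inner hole at (541,237) and the bracket's inner hole at (482,295).

w2 shows the pin nose at (468,325), the bar centre at (460,411) just outside the shelf edge, and nothing near the nose.

```bash
cat > fit.py <<'E'
from h import *
from scipy.optimize import least_squares
import sys
def fitpos(c,disk,pts,x0=(0.61,0.199,0.05,0.7)):
    def pred(p):
        f=frame(p,p[2]); g=frame(p,p[2]+p[3])
        T=dict(brh=f(0,-.136,.105),crank=g(-.095,0,.141),lugtop=g(0,-.115,.125),lugh=g(0,-.104,.105))
        return T
    W=[p2w(c,u,v,.075) for u,v in disk]
    def r(p):
        T=pred(p); o=[(np.hypot(*(w[:2]-p[:2]))-.13)*1000 for w in W]
        for k,(u,v) in pts.items(): o+=list((p2w(c,u,v,T[k][2])-T[k])[:2]*1000)
        return o
    s=least_squares(r,x0,loss="soft_l1",f_scale=2); print(s.x.round(4),np.round(r(s.x),1)); return s.x
if __name__=="__main__":
    c=dict(np.load("w1.npz"))
    fitpos(c,[(324,130),(609,125),(350,210),(395,258),(600,180),(430,277)],dict(brh=(482,295),crank=(383,214),lugtop=(558,248),lugh=(541,237)))
    c=dict(np.load("w2.npz"))
    n=p2w(c,468,325,.008);b=p2w(c,460,411,.014); print(n,b,np.linalg.norm((n-b)[:2]))
    print(p2w(c,432,411,.014),p2w(c,488,411,.014),p2w(c,299,431,.066),p2w(c,548,416,.066))
    print(p2w(c,268,380,.0),)
E
python3 fit.py
```

```text
[0.6186 0.2054 0.1063 0.5709] [-0.2 -3.5 -5.5 -4.4 -2.  -0.6  0.1 -0.8 -0.2 -1.2  1.3 -0.1 -0.9 -1.7]
[ 0.51785761 -0.29190557  0.008     ] [ 0.51231359 -0.38676758  0.014     ] 0.09502387543921159
[ 0.48230226 -0.38681663  0.014     ] [ 0.54232518 -0.38671852  0.014     ] [ 0.3519789  -0.37970611  0.066     ] [ 0.58827077 -0.36335786  0.066     ]
[ 0.30480511 -0.35745292  0.        ]
```

```bash
python3 - <<'E'
from h import *
y=1.515; d=np.array([np.cos(y),np.sin(y),0]); bar=np.array([.5125,-.388,0]); R=[np.pi,0,y]
g=bar+.072*d
manip.command_gripper(.05,60)
manip.movep(g+[0,0,.08],R); print(manip.movel(g+[0,0,.003],R,.08,f_stop=8)); st()
manip.command_gripper(0.0,60); st()
print(manip.movel(g+.15*d+[0,0,.003],R,.1,f_stop=25)); st()
manip.command_gripper(.05); st()
manip.movel(g+.15*d+[0,0,.12],R,.2)
# view
manip.movep(g+.02*d+[-.0,-.0,.26],R)
cap("wrist","pics/w3.png"); st()
E
```

```text
False
{'clock': 6.308, 'tcp_pos': [0.517, -0.316, 0.004], 'eef_rot': [3.141, 0.0, 1.515], 'contact_force': [0.409, -0.007, -0.128], 'grip_width': 0.05, 'finger_force': 0.0}
{'clock': 6.733, 'tcp_pos': [0.517, -0.316, 0.004], 'eef_rot': [3.141, 0.0, 1.515], 'contact_force': [-2.055, 0.945, 6.418], 'grip_width': 0.013, 'finger_force': 58.727}
False
{'clock': 8.383, 'tcp_pos': [0.525, -0.166, 0.004], 'eef_rot': [3.141, 0.0, 1.515], 'contact_force': [-0.631, -0.988, 5.772], 'grip_width': 0.014, 'finger_force': 58.853}
{'clock': 8.825, 'tcp_pos': [0.525, -0.166, 0.003], 'eef_rot': [-3.141, -0.0, 1.515], 'contact_force': [-0.576, -0.096, -0.848], 'grip_width': 0.05, 'finger_force': 0.0}
{'clock': 10.392, 'tcp_pos': [0.517, -0.295, 0.258], 'eef_rot': [-3.139, -0.002, 1.516], 'contact_force': [0.232, -1.174, -0.649], 'grip_width': 0.05, 'finger_force': 0.0}
```

View pics/w3.png

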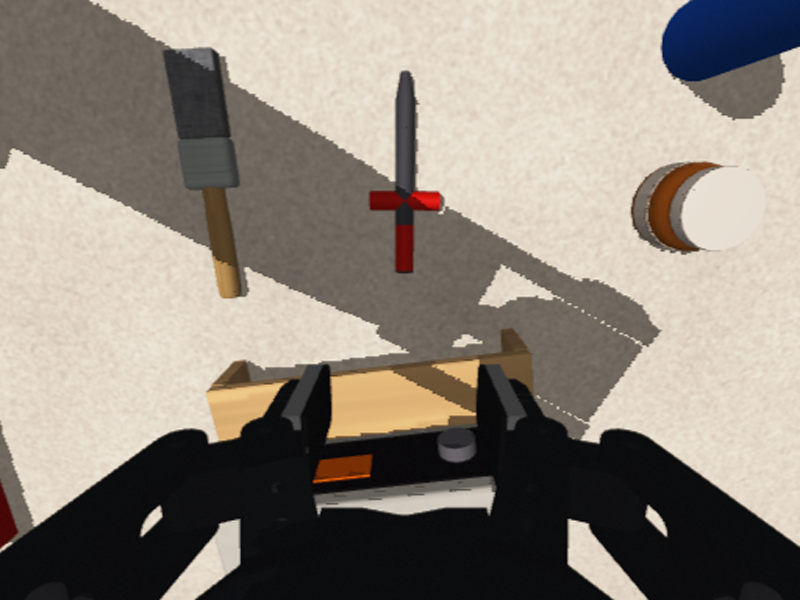

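The pin now lies clear of the shelf: nose (405,71), bar (405,201), handle end (404,272). Next is the faceplate.

```bash
python3 - <<'E'
from h import *
c=dict(np.load("last_wrist.npz"))
for u,v,z in[(405,71,.008),(405,201,.016),(404,272,.008),(370,201,.014),(440,201,.014)]: print(p2w(c,u,v,z).round(4))
P=(.6186,.2054); yw=.1063; th=.571
def pose(t,z): return frame(P,yw+t)(-.095,0,z),[np.pi,0,yw+t]
manip.movep(*pose(th,.22)); 
print(manip.movel(pose(th,.096)[0],None,.12,f_stop=10)); st()
manip.command_gripper(0,40); st()
for t in np.linspace(th,0,6)[1:]:
    p,r=pose(t,.096); print(manip.movel(p,r,.06,f_stop=30),status.state()["contact_force"].round(1) if hasattr(status.state()["contact_force"],'round') else status.state()["contact_force"])
st(); manip.command_gripper(.05); st()
manip.movel(pose(0,.22)[0],None,.2)
f=frame(P,yw)
manip.movep(f(-.03,-.19,.30),[np.pi,0,np.pi/2+yw])
cap("wrist","pics/w4.png"); st()
E
```

```text
[ 0.5275 -0.1414  0.008 ]
[ 0.522  -0.2419  0.016 ]
[ 0.5178 -0.304   0.008 ]
[ 0.4924 -0.2404  0.014 ]
[ 0.5516 -0.2436  0.014 ]
False
{'clock': 13.208, 'tcp_pos': [0.545, 0.146, 0.097], 'eef_rot': [3.141, -0.001, 0.677], 'contact_force': [-0.93, 1.264, 0.072], 'grip_width': 0.05, 'finger_force': 0.0}
{'clock': 13.558, 'tcp_pos': [0.545, 0.146, 0.097], 'eef_rot': [3.141, -0.001, 0.677], 'contact_force': [-1.949, -0.704, 5.705], 'grip_width': 0.023, 'finger_force': 39.065}
False [-2.2 -1.5  6.1]
False [-3.3 -2.8  7.7]
False [-3.4 -5.4  6.6]
False [-3.8 -5.2  8.4]
False [-3.4 -5.   8.4]
{'clock': 15.225, 'tcp_pos': [0.524, 0.195, 0.097], 'eef_rot': [3.141, -0.0, 0.106], 'contact_force': [-3.389, -5.017, 8.366], 'grip_width': 0.023, 'finger_force': 39.736}
{'clock': 15.6, 'tcp_pos': [0.524, 0.195, 0.096], 'eef_rot': [-3.142, 0.0, 0.106], 'contact_force': [0.372, -0.612, -0.092], 'grip_width': 0.05, 'finger_force': 0.0}
{'clock': 18.083, 'tcp_pos': [0.609, 0.014, 0.3], 'eef_rot': [-3.141, -0.0, 1.677], 'contact_force': [0.231, -0.718, 0.336], 'grip_width': 0.05, 'finger_force': 0.0}
```

View pics/w4.png

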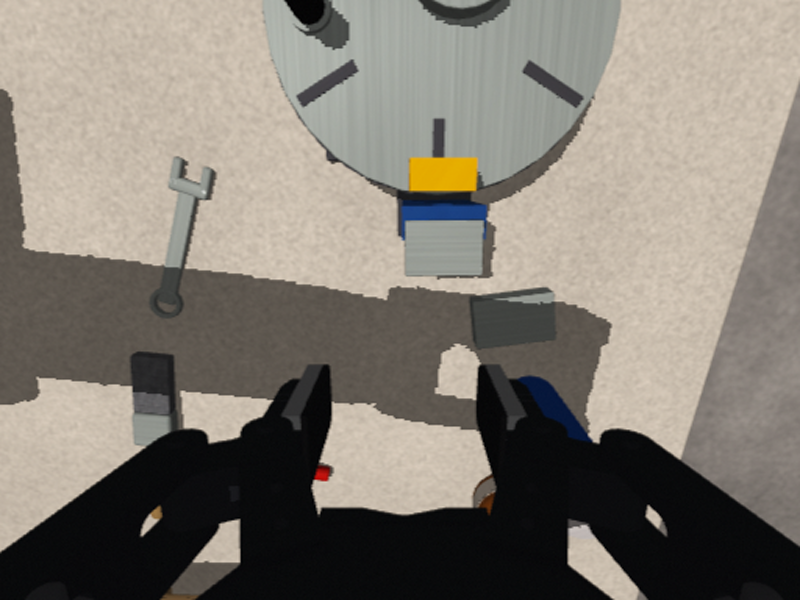

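The lug top, x 410–477 at y 157–191, now sits directly behind the bracket top, x 402–487 with its inner edge at y≈205. The latch plate spans x 405–483. I'll quantify the alignment.

```bash
cp last_wrist.npz w4.npz; python3 - <<'E'
from h import *
c=dict(np.load("w4.npz")); a=.1063
R=np.array([[np.cos(a),np.sin(a)],[-np.sin(a),np.cos(a)]])
for n,u,v,z in[("brL",402,205,.121),("brR",487,205,.121),("luL",410,157,.125),("luR",477,157,.125),("luLo",410,191,.125),("luRo",477.5,191,.125),("laL",405,276,.124),("laR",483,276,.124),("la2L",405,220,.124),("la2R",484,220,.124)]:
    w=p2w(c,u,v,z); print(n,(R@(w[:2]-[.6186,.2054])*1000).round(1))
# disk edge automatic: bright plate vs bench is hard; use picked points
for u,v in[(264,20),(300,115),(340,160),(619,20),(585,110),(560,140)]:
    w=p2w(c,u,v,.075); print((R@(w[:2]-[.6186,.2054])*1000).round(1),np.hypot(*(w[:2]-[.6186,.2054])).round(4))
E
```

```text
brL [ -30.5 -136.9]
brR [  29.4 -136.9]
luL [ -25.  -105.1]
luR [  20.3 -105. ]
luLo [ -24.9 -127.3]
luRo [  21.7 -127.3]
laL [ -28.3 -187.2]
laR [  28.5 -187.2]
la2L [ -28.3 -147.1]
la2R [  27.3 -147.1]
[-130.8   -8. ] 0.131
[-108.6  -71.9] 0.1303
[ -79.3 -104.6] 0.1313
[126.9  -8. ] 0.1272
[108.9 -68.3] 0.1286
[ 91.9 -89.8] 0.1285
```

Lug offset is about -0.013 rad, inside the pull-in range. Bracket correction is about (-0.5, -1) mm. Now regrasp the pin by its handle.

```bash
python3 - <<'E'
from h import *
y=1.514; d=np.array([np.cos(y),np.sin(y),0]); g=np.array([.522,-.2417,0])-.046*d; R=[np.pi,0,y]
manip.command_gripper(.05,100)
manip.movep(g+[0,0,.10],R); print(manip.movel(g+[0,0,.004],R,.08,f_stop=8)); st()
manip.command_gripper(0,100); st()
manip.movel(g+[0,0,.101],R,.1); st()
f=frame((.6186,.2054),.1063)
manip.movel(f(-.0005,-.169-.150-.046,.101),[np.pi,0,np.pi/2+.1063],.15); st()
cap("wrist","pics/w5.png"); cap("side","pics/s5.png",1.5625)
c=dict(np.load("last_side.npz")); im=c["color"]; 
u,v=w2p(c,f(0,-.25,.105)); print(u,v)
u,v=int(u),int(v); x0=max(0,min(u-60,392));y0=max(0,v-45)
cv2.imwrite("pics/s5c.png",cv2.cvtColor(cv2.resize(im[y0:y0+90,x0:x0+120],None,fx=6,fy=6,interpolation=cv2.INTER_CUBIC),cv2.COLOR_RGB2BGR)); print(x0,y0)
E
```

```text
False
{'clock': 21.042, 'tcp_pos': [0.52, -0.288, 0.005], 'eef_rot': [3.141, 0.0, 1.514], 'contact_force': [-0.003, -0.106, 0.459], 'grip_width': 0.05, 'finger_force': 0.0}
{'clock': 21.467, 'tcp_pos': [0.52, -0.288, 0.005], 'eef_rot': [3.141, 0.0, 1.514], 'contact_force': [-1.968, 0.537, 5.431], 'grip_width': 0.012, 'finger_force': 98.077}
{'clock': 22.583, 'tcp_pos': [0.519, -0.287, 0.1], 'eef_rot': [-3.14, -0.001, 1.514], 'contact_force': [0.054, 0.792, -2.505], 'grip_width': 0.012, 'finger_force': 97.943}
{'clock': 23.992, 'tcp_pos': [0.656, -0.158, 0.101], 'eef_rot': [-3.141, 0.0, 1.676], 'contact_force': [0.72, 0.064, -2.699], 'grip_width': 0.012, 'finger_force': 97.944}
250.02827172244886 157.9856317682793
190 112
```

View pics/w5.png

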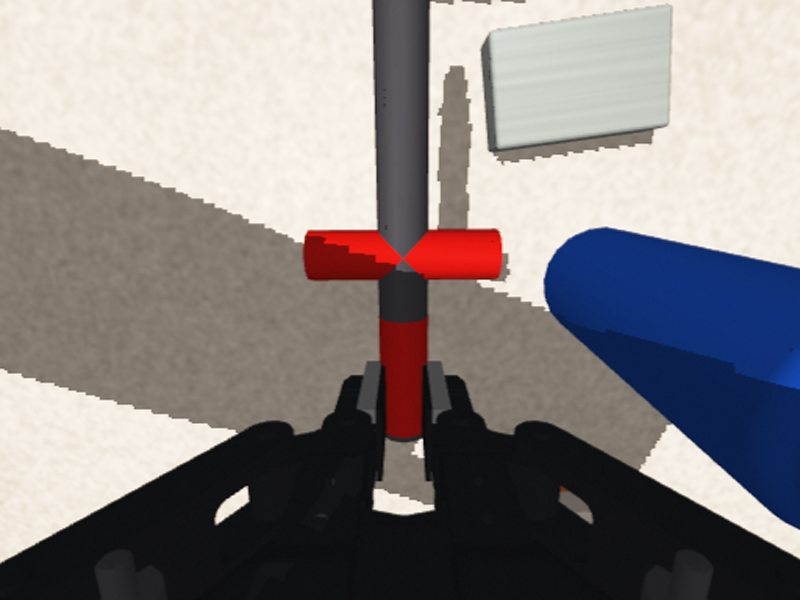

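View pics/s5c.png

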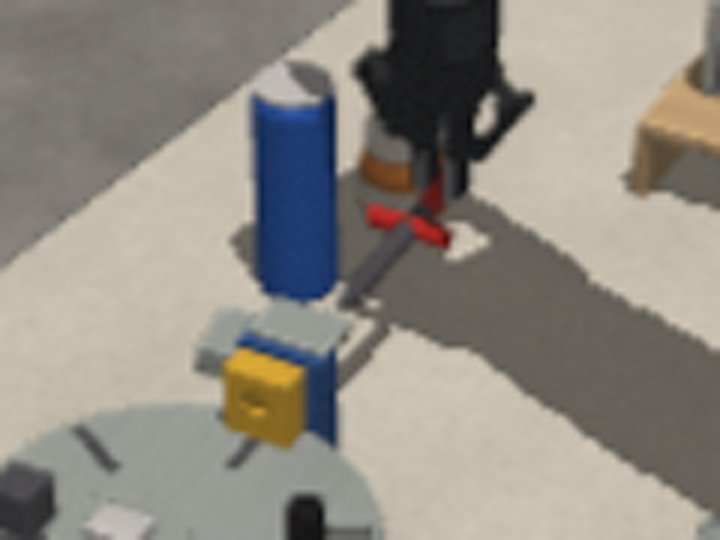

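The pin is held by its handle with the bar at (403,255), bar ends at x=304 and 501, and the shaft straight ahead. The side crop shows the nose at (350,296) and the bar at (408,225), just short of the latch. I'll fit the in-hand pose.

```bash
python3 - <<'E'
from h import *
from scipy.optimize import least_squares
w=dict(np.load("last_wrist.npz")); s=dict(np.load("last_side.npz")); f0=frame((.6186,.2054),.1063); a=.1063
f=lambda v: f0(*v)
def sim(p):
    b=p[:3]; d=np.array([-np.sin(p[3])*np.cos(p[4]),np.cos(p[3])*np.cos(p[4]),np.sin(p[4])]); n=np.array([np.cos(p[3]),np.sin(p[3]),0])
    W=lambda v:(w2p(w,f(v))+.5)*1.5625-.5
    l,r=W(b-.03*n),W(b+.03*n)
    # shaft edges at picture row 0: find t
    ts=np.linspace(0,.1,101); P=np.array([W(b+t*d-.008*n) for t in ts]); Q=np.array([W(b+t*d+.008*n) for t in ts])
    e=[np.interp(0,P[::-1,1],P[::-1,0]),np.interp(0,Q[::-1,1],Q[::-1,0])]
    S=lambda v:w2p(s,f(v))
    return l,r,e,S(b+.1*d),S(b)
def res(p):
    l,r,e,n,b=sim(p)
    return np.r_[l-[304,254],r-[501,254],np.array(e)-[374,429],(n-[248.3,161.3])*.7,(b-[258,149.5])*.7]
o=least_squares(res,[0,-.319,.105,0,0],x_scale=[.01,.01,.01,.05,.05]); print(o.x.round(4),res(o.x).round(1)); print(res([0,-.319,.105,0,0]).round(1))
print("latch top check", w2p(s,f((0,-.187,.124))))
# side check of bracket: lug hole visible px crop (257,402)
print("lug hole side pred",w2p(s,f((-.0015,-.105,.105))),"obs",190+257/6,112+402/6)
E
```

```text
[-0.0004 -0.3187  0.1086  0.0029 -0.1341] [ 0.   0.3 -0.2 -0.2 -0.7  0.9 -1.2  2.   0.1 -0.7]
[ 3.9 -0.8 -1.4 -0.8  0.3  4.3 -1.4  0.6  0.  -0.3]
latch top check [242.25830119 162.61502774]
lug hole side pred [232.04618265 178.42638764] obs 232.83333333333334 179.0
```

```bash
python3 - <<'E'
from h import *
from scipy.optimize import least_squares
w=dict(np.load("last_wrist.npz")); f0=frame((.6186,.2054),.1063)
g=cv2.GaussianBlur(w["color"],(0,0),.7).astype(float).sum(2)
obs=[]
for r in range(2,130,6):
    x=g[r-1:r+2].mean(0); dx=np.abs(np.gradient(x))
    def pk(a,b):
        k=a+np.argmax(dx[a:b]); n=dx[k-1:k+2]; return k+.5*(n[0]-n[2])/(n[0]-2*n[1]+n[2])
    obs.append((r,pk(230,250),pk(265,285)))
obs=np.array(obs); print((obs[:,2]-obs[:,1]).round(2),obs[::5,1:].round(1).tolist())
def sim(p):
    b=np.array([p[0],-.319,p[1]]); d=np.array([-np.sin(p[2])*np.cos(p[3]),np.cos(p[2])*np.cos(p[3]),np.sin(p[3])])
    E=w["extrinsics"]; ts=np.linspace(-.01,.1,56); C=np.array([f0(*(b+t*d)) for t in ts]); ax=(C[-1]-C[0]);ax/=np.linalg.norm(ax)
    out=[]
    for sg in(-1,1):
        v=C-E[:3,3]; v=v-np.outer(v@ax,ax); D=np.linalg.norm(v,axis=1,keepdims=True); vn=v/D
        n=np.cross(vn,ax); 
        q=w2p(w,C+sg*n*.008*np.sqrt(1-(.008/D)**2)-vn*.008*.008/D)
        out.append(np.interp(obs[:,0],q[::-1,1],q[::-1,0]))
    o=np.sort(np.array(out),0); return o
o=least_squares(lambda p:(sim(p)-obs[:,1:].T).ravel(),[0,.105,0,0],x_scale=[.01,.01,.05,.05],loss="soft_l1",f_scale=.3)
print(o.x.round(4),np.sqrt(np.mean(o.fun**2)).round(2)); J=o.jac; print(np.sqrt(np.diag(np.linalg.inv(J.T@J))*np.mean(o.fun**2)).round(4))
E
```

```text
[37.05 36.4  36.44 36.19 36.16 36.01 35.91 35.37 35.26 35.05 34.87 34.83
 34.7  34.48 34.15 34.14 33.81 33.81 33.57 33.43 33.34 33.2 ] [[237.7, 274.8], [238.4, 274.4], [239.2, 274.1], [239.7, 273.8], [240.4, 273.7]]
[-0.0004  0.1019  0.0072 -0.0098] 0.08
[0.     0.0003 0.0004 0.0065]
```

The pin is level (-0.01 rad), on the x axis, with its bar about 2–3 mm low. I'll raise the TCP 2 mm and insert with force stops.

```bash
python3 - <<'E'
from h import *
f=frame((.6186,.2054),.1063); R=[np.pi,0,np.pi/2+.1063]; z=.1035; k=.046
manip.movel(f(-.0003,-.319-k,z),R,.05); st()
for b,v,fs in[(-.262,.06,10),(-.228,.04,12),(-.195,.03,12)]:
    h=manip.movel(f(-.0003,b-k,z),R,v,f_stop=fs); print(b,h); st()
    if h: break
E
```

```text
{'clock': 24.342, 'tcp_pos': [0.657, -0.158, 0.104], 'eef_rot': [3.141, 0.0, 1.677], 'contact_force': [0.478, -0.022, -3.686], 'grip_width': 0.012, 'finger_force': 97.958}
-0.262 False
{'clock': 25.442, 'tcp_pos': [0.651, -0.101, 0.103], 'eef_rot': [-3.141, 0.0, 1.677], 'contact_force': [-0.488, -0.181, -3.102], 'grip_width': 0.012, 'finger_force': 97.958}
-0.228 False
{'clock': 26.442, 'tcp_pos': [0.647, -0.067, 0.104], 'eef_rot': [3.142, 0.0, 1.677], 'contact_force': [0.383, -0.258, -2.789], 'grip_width': 0.012, 'finger_force': 97.958}
-0.195 False
{'clock': 27.692, 'tcp_pos': [0.644, -0.034, 0.103], 'eef_rot': [-3.142, -0.0, 1.677], 'contact_force': [-0.723, 0.616, -2.508], 'grip_width': 0.012, 'finger_force': 98.518}
```

```bash
python3 - <<'E'
from h import *
f=frame((.6186,.2054),.1063); R=[np.pi,0,np.pi/2+.1063]; z=.1035; k=.046
for b in np.r_[np.arange(-.190,-.1745,.005),-.172,-.170,-.168,-.1665,-.165]:
    h=manip.movel(f(-.0003,b-k,z),R,.025,f_stop=18); s=status.state(); print(round(b,4),h,np.round(s["contact_force"],1),np.round(s["tcp_pos"],4),round(s["clock"],1))
    if h or (b>-.171 and s["contact_force"][1]<-8): break
cap("wrist","pics/w6.png")
E
```

```text
-0.19 False [-0.1 -0.1 -2.8] [ 0.6433 -0.0291  0.1035] 28.0
-0.185 False [ 0.8 -6.4 -7.2] [ 0.6426 -0.025   0.103 ] 28.4
-0.18 False [-1.6 -4.2 -8.6] [ 0.6419 -0.0196  0.1028] 28.7
-0.175 False [-1.4  1.  -8. ] [ 0.6416 -0.0139  0.1033] 29.1
-0.172 False [-0.7  4.4 -8. ] [ 0.6414 -0.0109  0.1035] 29.4
-0.17 False [-1.2  4.6 -7.3] [ 0.6413 -0.0091  0.1036] 29.6
-0.168 False [-0.2 -5.1 -4.6] [ 0.6413 -0.0083  0.104 ] 29.9
-0.1665 False [ -0.1 -14.9  -6. ] [ 0.6413 -0.0082  0.1041] 30.1
```

View pics/w6.png

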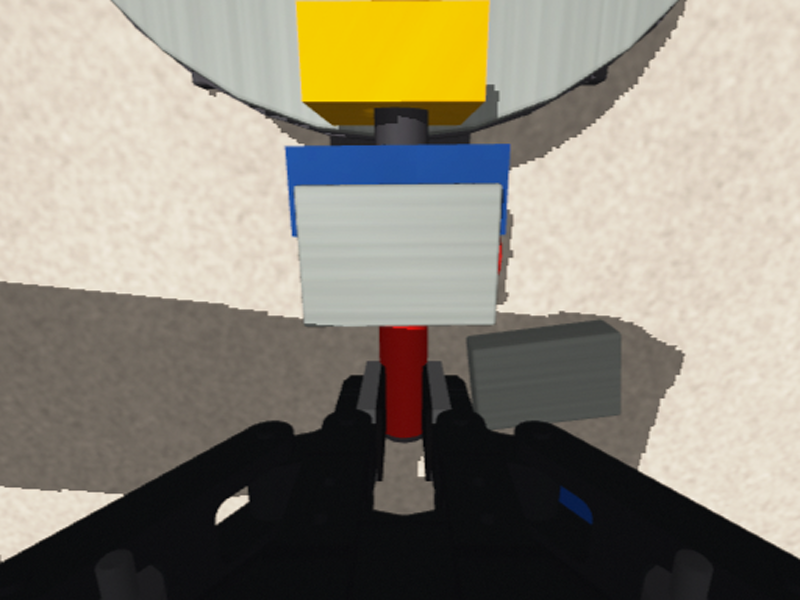

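w6 shows the pin through bracket and lug, with the bar (red at (500,258)) behind the latch plate. The force trace shows the latch snapping past, then a hard stop. Release, retreat and check.

```bash
python3 - <<'E'
from h import *
f=frame((.6186,.2054),.1063); R=[np.pi,0,np.pi/2+.1063]
s=status.state()["tcp_pos"]; manip.movel(np.array(s),None,.02)
manip.command_gripper(.04); st()
manip.movel(f(0,-.215,.2),None,.12)
manip.movep(f(0,-.24,.27),R)
manip.sleep(.5); cap("wrist","pics/w7.png"); st()
E
```

```text
{'clock': 30.808, 'tcp_pos': [0.642, -0.008, 0.105], 'eef_rot': [3.141, 0.0, 1.677], 'contact_force': [-0.206, -0.15, -0.207], 'grip_width': 0.04, 'finger_force': 0.0}
{'clock': 32.708, 'tcp_pos': [0.644, -0.033, 0.27], 'eef_rot': [-3.141, -0.0, 1.677], 'contact_force': [0.547, 0.219, 0.013], 'grip_width': 0.04, 'finger_force': 0.0}
```

View pics/w7.png

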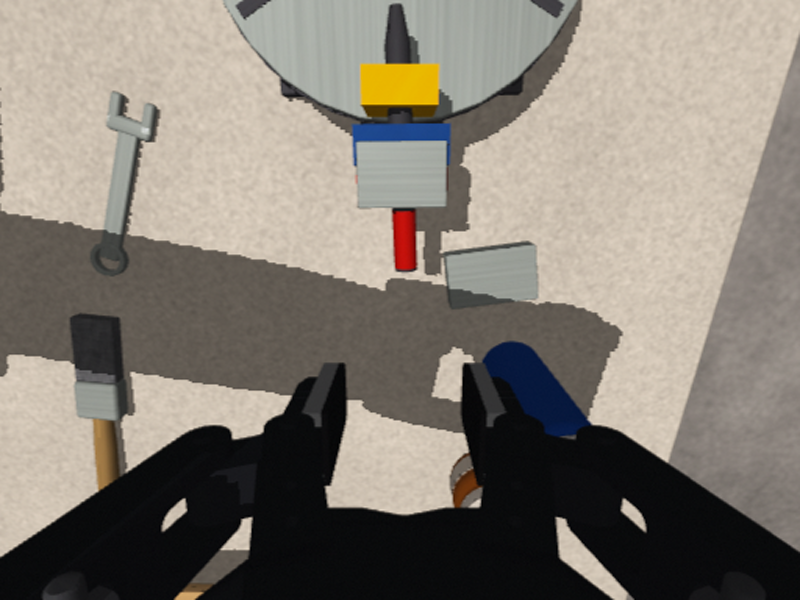

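Pin in place: nose at (396,6) beyond the lug, handle end at (405,270), and the neighbours undisturbed. One numeric check of seating.

```bash
python3 - <<'E'
from h import *
c=dict(np.load("last_wrist.npz")); a=.1063; R=np.array([[np.cos(a),np.sin(a)],[-np.sin(a),np.cos(a)]])
for n,u,v,z in[("nose",396,6,.105),("end",405,270,.105),("h",403,212,.11),("brL",354,125,.121),("brR",450,125,.121),("lugL",361,64,.125),("lugR",438,64,.125)]:
    print(n,(R@(p2w(c,u,v,z)[:2]-[.6186,.2054])*1000).round(1))
E
```

```text
nose [ -4.  -69.3]
end [   1.8 -230.9]
h [   0.4 -190.8]
brL [ -29.6 -138.1]
brR [  29. -138.]
lugL [ -24.1 -105.5]
lugR [  20.7 -105.5]
```

```bash
python3 -c "
from h import *
print(manip.close_job()); st()"
```

```text
the job is handed in; nothing more can be done
None
the job is handed in; nothing more can be done
```

I handed the job in at about 33 s of the 69 s limit; no verdict came back. The pin runs through the bracket and lug with its crossbar behind the latch, measuring within about 1 mm of home, with the faceplate about 0.01 rad off lined up and the gripper clear; the pin's final vertical tilt was not measured.

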